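Take the retaining cap off the hall fan

ROBOT

A 6-joint arm with a two-finger parallel gripper is mounted at the origin on the work surface. World frame = base frame: x ahead of the robot, y to its left, z up, the work surface at z = 0. Lengths are in m, angles in degrees, forces in N, time in s.
With the tool pointing down it reaches from about 0.325 to 0.85 m from the base axis. Payload 15.5 kg.
Tool frame: the origin (TCP) lies at the very end of the fingers, on their centre line; the grasp point (between the pads) lies arm.grip_depth behind it (arm.grip_depth is the distance from the TCP to the grasp point, in m); z points along the fingers, y is the direction in which the jaws open and shut (so a half turn about z gives the same grasp; the last joint's range is limited). The gripper opens to 91 mm and grips with 3 to 60 N. Pads are 32 mm wide; open, the fingers measure 118 mm over their backs; the gripper's body (76 mm by 178 mm) begins 60 mm behind the grasp point.
Start: joints at [67.408, 28.281, 77.091, -0, 74.628, -5.472], TCP at [0.184, 0.597, 0.182] pointing down, gripper open.
Joint ranges: [-166.48, 166.48], [-47.26, 123.95], [12.59, 153.08], [-70.14, 250.14], [6.76, 159.57], [-176.63, 176.63]. Speed limits (degrees/s): [108.29, 108.29, 147.25, 172.46, 172.46, 172.46].

INTERFACE

Orientations are given as a 3x3 rotation matrix whose columns are the frame's x, y, z axes.
In Python, from rig import arm gives the robot as it stands. Calls block until the motion is done:
- arm.move_to(position, orientation): joint-space move of the TCP to a pose.
- arm.move_l(position, orientation=None, feed=0.15): straight line of the TCP; orientation=None keeps the orientation; feed is the mean speed in m/s.
- arm.move_joints(angles): joint-space move.
- arm.grip(opening): finger opening in m; the grip force is fixed at half the most; returns when the fingers have stopped.
- arm.sleep(seconds).
- arm.solve_ik(position, orientation): joint angles nearest the present ones, or None.
- arm.snapshot(name): name is "scene" or "top" or "wrist"; returns the picture (420x560x3 uint8, red, green, blue); there is no depth.
- arm.get_calibration(name): a dict with "intrinsics" (3x3 intrinsics, pixels), "cam_to_world" (4x4, takes a point from camera to world coordinates). Camera axes: x right, y down, z forward; pixel columns grow to the right and rows downward; lengths in m; the calibration is good to about 2 mm. A picture is of the moment at which its call begins: read the wrist's pose just before it. get_calibration takes no time and is no camera call; for the wrist camera it gives the pose at the moment of the call.
A pose or a line that the arm cannot do raises arm.Unreachable and nothing moves.
- arm.sign_off(): hands the job in, once; it reports no verdict.
Readings, each from a call of its own:
- arm.current_t(): time.
- arm.current_joint_positions(): joint angles.
- arm.current_dq(): joint speeds.
- arm.current_tau(): joint torques, N m.
- arm.current_ee_pos(): TCP position.
- arm.current_tool_rot(): TCP orientation.
- arm.current_force(): force on the tool from outside, world axes, zero at the start.
- arm.current_torque(): the same for the moment, N m.
- arm.current_width(): finger opening in m.
Only numpy, scipy, OpenCV 4.12 (cv2) and the standard library are available. Lean on these libraries where they do the work, as an engineer would, in place of code of your own. Each camera call takes 0.05 s, during which the arm holds its last target. There are 200 camera calls.

TASK

The box fan that dries the coats is unplugged and lies on its back for dusting: first turn its black speed knob anticlockwise all the way to its end stop (off), then unscrew the red cap that holds the slatted wheel on. Nobody remembers whether that cap has a right-hand or a left-hand thread, so try it one way and, if it stops there, the other, and unscrew it the way that gives. Finish with the cap still held in the gripper, lifted about 10 cm above where it sat and kept still, and leave the toys, the jar, the mat tile and the brush where they are.

Things in the scene. Friction and masses are not known exactly. Their poses are not given: they have to be found in the camera images.
- fan: white box fan lying on its back, fixed, 310 (x) x 390 (y) x 128 mm high, front face up. Origin on its underside, below the axis of the grey slatted wheel; z up. The wheel (258 mm across, top at 106 mm, turns freely) lies in a 266 mm round opening about that axis. The control strip is at the fan's -y end, the knob's axis at x = +20, y = -190 mm from the origin
- speed (a joint): black speed knob, 48 mm across, grip bar 46 x 14 mm, 142 to 174 mm above the table. Value in rad: 0 = off, the end stop fully anticlockwise seen from above; grows clockwise to 2.8; off counts below 0.08. At 0 the bar lies along the fan's x, its white pointer line towards the fan's -x and a red dot. Stays where it is left; turns with about 0.04 N m
- speed_grip (a point): point on the knob's axis in the grip bar, 7 mm below the bar's top (167 mm above the table); its x axis runs along the grip bar and turns with it
- cap: red screw cap in the middle of the slatted wheel, about 45 g: skirt 52 mm across (62 mm flange at the foot), 23 mm high; on it a finger bar 50 mm long (cap's x), 14 mm wide (y), 23 to 47 mm above the cap's underside, a white line on top at its +x end. Origin: centre of the underside, z up. Starts screwed home, origin 107.5 mm above the table, at any bar angle within 0.28 rad of the fan's x
- cap_seat (a point): where the cap's origin is when screwed home, on the spindle axis, 107.5 mm above the table; the fan's axes. The hidden coarse two-start thread rises 20 mm a turn (3.2 mm per rad) and may be right-hand (loosens anticlockwise from above) or left-hand (clockwise). The tight way it stops within 0.2 rad; the other way it turns easily, with 0.25 rad of play before it climbs
- spindle_top (a point): top of the fixed plastic spindle inside the cap, 126 mm above the table. After about 2.0 rad (115 degrees) of loosening the cap is clear of the thread's hold and can be lifted straight off; turning it further does no harm
- mixer: orange plastic cement-mixer lorry, 165 x 66 x 87 mm; loose bystander standing on the shelf, origin on its underside near its middle
- van: white die-cast toy van, 92 x 40 x 42 mm; loose bystander standing on the shelf, origin on its underside near its middle
- forklift: steel toy forklift, 110 x 46 x 78 mm; loose bystander standing on the shelf, origin on its underside near its middle
- jar: glass jar with blue clip-on plastic lid, 90 mm across and 112 mm high; loose bystander standing on the shelf, origin on its underside near its middle
- tile: blue hard silicone car-mat tile, 120 x 120 x 10 mm; loose bystander standing on the shelf, origin on its underside near its middle
- brush: dusting brush lying flat, about 200 mm long; loose bystander standing on the shelf, origin on its underside near its middle
Not all that is in view belongs to the job. Leave any brown, purple or yellow look-alike of the cap alone.

How it is judged:
By the outcome, as a careful person would: the job done as asked, in the order asked, and still so for the second after the job is handed in, while the arm keeps its last pose, push and grip.
It also fails if it takes over 72 s, if anything falls off the work surface, if the arm or the gripper's body presses on something with over 40 N, if the wrist force passes 120 N, or if a joint passes its speed limit or range.

## Working session

There is one attempt and no reset: what is moved stays moved. The work goes in short steps, each a Python script; the robot and the scene stay as the last script left them, time stands still between calls to the robot, and variables do not carry over. Pictures are saved under pics/ and viewed, about 8 in all and at most 12, crops included, and the job is handed in when it is done.

```bash
mkdir -p pics; ls
python3 - <<'E'
from rig import arm
import cv2,numpy as np
for n in ("top","scene"):
    im=arm.snapshot(n); c=arm.get_calibration(n); cv2.imwrite(f"pics/{n}0.png",im[:,:,::-1]); print(n,np.round(c["intrinsics"],1).tolist(),np.round(c["cam_to_world"],3).tolist())
print(arm.grip_depth,arm.current_t(),arm.current_tool_rot().round(3) if hasattr(arm.current_tool_rot(),'round') else arm.current_tool_rot())
E
```

```text
pics
top [[393.8, 0.0, 283.0], [0.0, 393.8, 210.6], [0.0, 0.0, 1.0]] [[0.001, -0.996, 0.086, 0.459], [-1.0, -0.003, -0.025, 0.031], [0.025, -0.086, -0.996, 1.211], [0.0, 0.0, 0.0, 1.0]]
scene [[526.4, 0.0, 273.3], [0.0, 526.4, 208.6], [0.0, 0.0, 1.0]] [[-0.742, 0.491, -0.457, 1.254], [0.67, 0.533, -0.516, 0.84], [-0.01, -0.689, -0.725, 1.239], [0.0, 0.0, 0.0, 1.0]]
0.0188 0.1 [[-0.956  0.294 -0.   ]
 [ 0.294  0.956 -0.001]
 [ 0.    -0.001 -1.   ]]
```

View pics/top0.png

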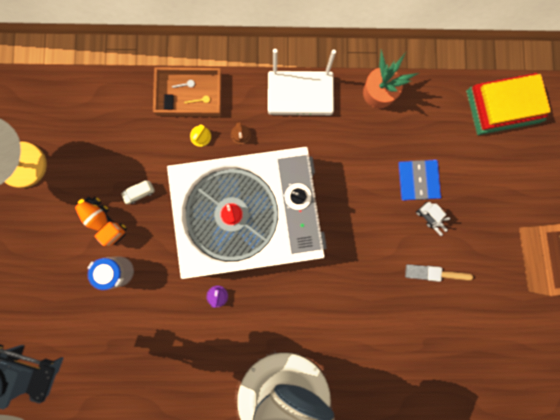

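View pics/scene0.png

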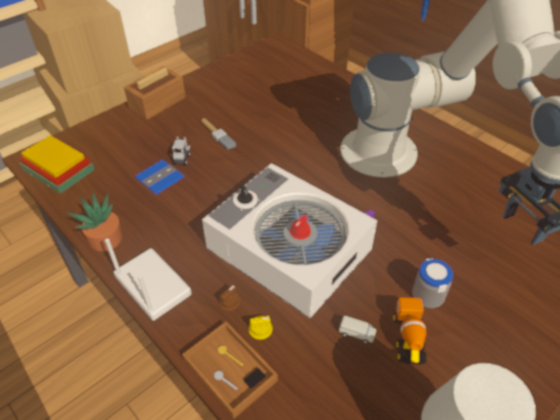

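The top picture shows the fan with the red cap at (231,213), the black knob at (298,196), and loose toys well clear of both. The scene picture agrees. I'll locate both roughly, then take a wrist view.

```bash
cat > h.py <<'E'
from rig import arm
import cv2,numpy as np
def ray(c,uv,z):
    K=np.array(c["intrinsics"]);T=np.array(c["cam_to_world"])
    d=T[:3,:3]@np.linalg.solve(K,[uv[0],uv[1],1.]);o=T[:3,3]
    return o+d*(z-o[2])/d[2]
def proj(c,p):
    K=np.array(c["intrinsics"]);T=np.array(c["cam_to_world"])
    q=K@(T[:3,:3].T@(np.array(p)-T[:3,3]));return q[:2]/q[2]
def down(a):  # tool x axis at angle a (rad) in the world, tool z down
    c,s=np.cos(a),np.sin(a);return np.array([[c,s,0],[s,-c,0],[0,0,-1.]])
def shot(n,name):
    c=arm.get_calibration(n);im=arm.snapshot(n);cv2.imwrite(f"pics/{name}.png",im[:,:,::-1]);return im,c
E
python3 - <<'E'
from h import *
im,c=cv2.imread("pics/top0.png"),arm.get_calibration("top")
hsv=cv2.cvtColor(im,cv2.COLOR_BGR2HSV)
m=((hsv[...,0]<6)|(hsv[...,0]>174))&(hsv[...,1]>170)&(hsv[...,2]>120)
m[:, :200]=0;m[:,260:]=0;m[:180]=0;m[240:]=0
v,u=np.nonzero(m);print(len(u),u.mean(),v.mean(),ray(c,(u.mean(),v.mean()),.14).round(3))
k=ray(c,(298,196),.158);print("knob",k.round(3))
# fan top plate (white) outline corners
for p in [(167,166),(307,149),(324,258),(182,277)]: print(ray(c,p,.128).round(3))
Tw=np.array(arm.get_calibration("wrist")["cam_to_world"]);R=np.array(arm.current_tool_rot())
print("cam in tool",(R.T@(Tw[:3,3]-arm.current_ee_pos())).round(3).tolist(),(R.T@Tw[:3,:3]).round(3).tolist(),np.array(arm.get_calibration("wrist")["intrinsics"])[0].round(0))
E
```

```text
310 231.3709677419355 214.28387096774193 [0.54  0.145 0.14 ]
knob [ 0.589 -0.036  0.158]
[0.675 0.325 0.128]
[ 0.725 -0.063  0.128]
[ 0.422 -0.109  0.128]
[0.371 0.277 0.128]
cam in tool [0.068, 0.001, -0.202] [[0.001, -0.97, -0.243], [1.0, 0.001, 0.001], [-0.0, -0.243, 0.97]] [349.   0. 278.]
```

Run:
```python
from h import *
p=np.array(arm.current_ee_pos());arm.move_l(p+[0,0,.16],feed=.3)
for a in (.15,.15+np.pi):
    q=arm.solve_ik([.565,.055,.30],down(a));print(a,None if q is None else np.round(q,0))
qs=[(abs(arm.solve_ik([.565,.055,.30],down(a))[5]),a) for a in (.15,.15+np.pi) if arm.solve_ik([.565,.055,.30],down(a)) is not None]
a=min(qs)[1];arm.move_to([.565,.055,.30],down(a));arm.sleep(.3)
im,c=shot("wrist","w1");print(a,arm.current_t(),proj(c,[.54,.145,.1545]),proj(c,[.589,-.04,.174]))
```

```text
0.15 [-0. 18. 75. -0. 87. 81.]
3.291592653589793 [ -0.  18.  75.  -0.  87. -99.]
0.15 3.5 [189.09683684 202.07117271] [382.05298464 185.7353645 ]
```

View pics/w1.png

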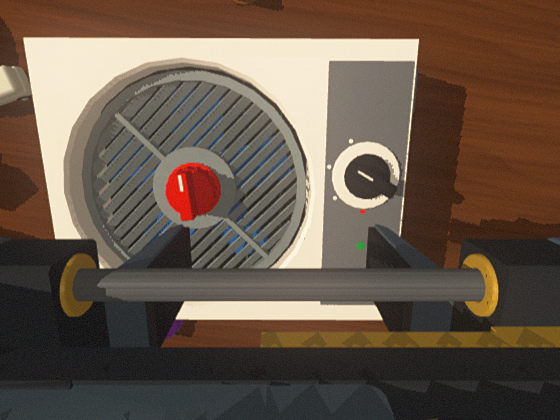

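The wrist picture shows the red cap at (190,190) with its white line pointing image-up (+x). The black knob is at (368,176), its bar running upper-left to lower-right, and the red dot is below it at (362,212). I'll enlarge both.

Run:
```python
from h import *
im=cv2.imread("pics/w1.png")
a=cv2.resize(im[125:225,318:418],(400,400),interpolation=cv2.INTER_CUBIC);b=cv2.resize(im[140:240,143:243],(400,400),interpolation=cv2.INTER_CUBIC)
cv2.imwrite("pics/w1z.png",np.hstack([a,b]))
```

```text
(no output)
```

View pics/w1z.png

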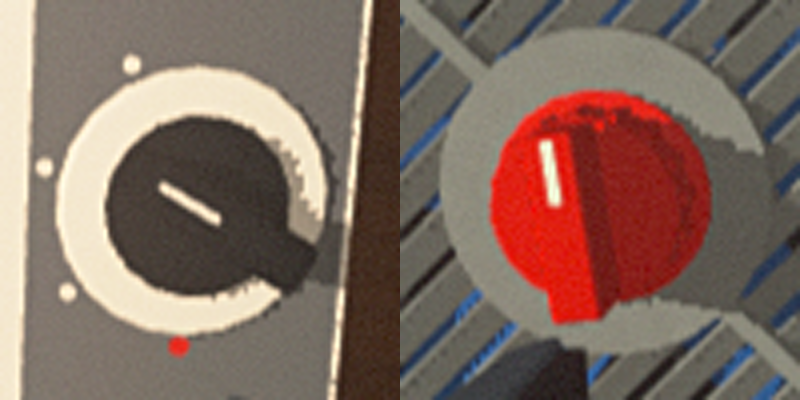

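The knob's pointer line runs (358.5,171) to (372.5,180), outer end upper-left, so it is about 2 rad clockwise of off. The cap's white line runs (179,175) to (182,191). Next I'll compute the poses.

Run:
```python
from h import *
im=cv2.imread("pics/w1.png");c=arm.get_calibration("wrist")
hsv=cv2.cvtColor(im,cv2.COLOR_BGR2HSV)
P=lambda u,v,z:ray(c,(u,v),z)[:2]
# fan yaw from edges
A,B=P(24,39,.128),P(418,39,.128);d=A-B;print("edge",A,B,"yaw",np.arctan2(-d[0],d[1]),np.linalg.norm(d))
yaw=np.arctan2(-d[0],d[1])
ex=np.array([np.cos(yaw),np.sin(yaw)]);ey=np.array([-ex[1],ex[0]])
mid=(A+B)/2;print("origin if centred in plate x:",mid-.155*ex)
# dial: hull of bright + dark knob inside strip
def circ(mask,z,off):
    cs,_=cv2.findContours(mask.astype(np.uint8),cv2.RETR_EXTERNAL,cv2.CHAIN_APPROX_NONE)
    k=max(cs,key=cv2.contourArea)[:,0]+off
    w=np.array([P(u,v,z) for u,v in k]);return w
def fit(w):
    for _ in range(6):
        s=np.linalg.lstsq(np.c_[2*w,np.ones(len(w))],(w**2).sum(1),rcond=None)[0]
        r=np.sqrt(s[2]+s[:2]@s[:2]);e=abs(np.linalg.norm(w-s[:2],axis=1)-r);w=w[e<=max(np.quantile(e,.85),.0006)] if len(w)>30 else w
    return s[:2].round(4),r.round(4),len(w)
x0,y0=332,130
roi=hsv[130:215,332:404];m=(roi[...,2]>170)&(roi[...,1]<60)
print("dial",fit(circ(m,.130,np.array([x0,y0]))))
r=((hsv[...,0]<6)|(hsv[...,0]>174))&(hsv[...,1]>150)&(hsv[...,2]>60);r[:150]=0;r[232:]=0;r[:,:150]=0;r[:,235:]=0
w=circ(r,.111,np.array([0,0]));print("cap flange z.111",fit(w))
k=np.array([P(358.5,171.25,.174),P(372.5,180.5,.174)]);d=k[0]-k[1];print("knob line",k.round(4).tolist(),np.linalg.norm(d),"ang",np.arctan2(d[1],d[0]))
k=np.array([P(179.25,175,.1545),P(181.75,191.25,.1545)]);d=k[0]-k[1];print("cap line",k.round(4).tolist(),np.linalg.norm(d),"ang",np.arctan2(d[1],d[0]))
# red top bar edges: bright red
```

```text
edge [0.67297275 0.32660472] [ 0.73162482 -0.05744722] yaw 0.15154816432793353 0.3885047734444637
origin if centred in plate x: [0.54907531 0.1111786 ]
dial (array([ 0.5915, -0.0337]), np.float64(0.0354), 139)
cap flange z.111 (array([0.5427, 0.1516]), np.float64(0.0314), 78)
knob line [[0.5992, -0.015], [0.5926, -0.03]] 0.016384281364947875 ang 1.1534022368865413
cap line [[0.5663, 0.1572], [0.5501, 0.1533]] 0.01665742527940586 ang 0.23522860696245818
```

Knob and cap agree with the fan geometry to within 1 mm. The knob reads about 2.14 rad, so I'll grip it and turn it anticlockwise.

```bash
cat >> h.py <<'E'
K=np.array([.5913,-.0335]);C=np.array([.5427,.1516]);YAW=.1515
E
python3 - <<'E'
from h import *
a0=1.153;z=.148
arm.move_to([*K,.21],down(a0));arm.grip(.05)
arm.move_l([*K,z],feed=.12);print("f",np.round(arm.current_force(),1),arm.current_t())
arm.grip(0.0);print("w",arm.current_width(),np.round(arm.current_torque(),2))
a=a0;end=YAW+np.pi+.06
for t in list(np.arange(a0+.35,end-.25,.35))+list(np.arange(end-.22,end+.001,.055)):
    arm.move_to([*K,z],down(t));tq=arm.current_torque()
    print(round(t,3),"val",round(YAW+np.pi-t,3),np.round(tq,2),np.round(arm.current_force(),1),round(arm.current_t(),2))
    if abs(tq[2])>.5:break
E
```

```text
f [-0.   0.1  1.3] 6.05
w 0.0005393331619213794 [-0.14  0.13  0.  ]
1.503 val 1.79 [-0.07  0.07 -0.06] [-0.5  0.2  0.7] 7.34
1.853 val 1.44 [-0.03  0.02 -0.04] [-0.4 -1.2 -0.2] 7.78
2.203 val 1.09 [-0.05  0.02  0.01] [ 0.3 -0.  -0.5] 8.22
2.553 val 0.74 [-0.01  0.   -0.03] [ 0.  -0.5  0.7] 8.67
2.903 val 0.39 [-0.02 -0.02  0.01] [-0.   0.1 -0.9] 9.11
3.133 val 0.16 [ 0.05 -0.04  0.01] [ 0.5 -0.4 -0.3] 9.45
3.188 val 0.105 [ 0.06 -0.01 -0.01] [ 0.3 -0.7 -0.8] 9.7
3.243 val 0.05 [ 0.03  0.05 -0.02] [ 0.2  0.5 -0.7] 9.95
3.298 val -0.005 [0.02 0.04 0.03] [ 0.6 -0.6 -0.7] 10.2
3.353 val -0.06 [ 0.01  0.04 -0.  ] [0.2 0.6 0.2] 10.45
```

The fingers closed to 0.5 mm, so they missed the bar. I'll check before doing anything else.

Run:
```python
from h import *
print(arm.current_ee_pos(),np.round(arm.current_tool_rot(),3).tolist(),arm.current_width())
w,_=shot("wrist","w2");s,_=shot("scene","s2")
a=cv2.resize(s[130:280,180:380],(533,400),interpolation=cv2.INTER_CUBIC)
cv2.imwrite("pics/m2.png",np.hstack([cv2.resize(w[100:400,180:380],(267,400)),a])[:,:,::-1])
```

```text
[ 0.59131711 -0.03349756  0.14802952] [[-0.978, -0.207, 0.0], [-0.207, 0.978, 0.0], [-0.0, 0.0, -1.0]] 0.0004487473571443681
```

View pics/m2.png

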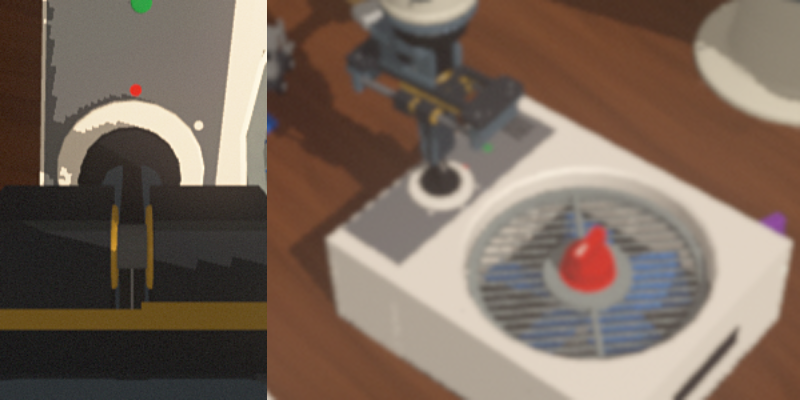

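Run:
```python
from h import *
arm.grip(.05);print(arm.current_width());arm.move_l([*K,.22],feed=.2)
arm.move_to([.55,-.0335,.26],down(.15+np.pi));arm.sleep(.2)
w,c=shot("wrist","w3");u,v=proj(c,[*K,.17]).astype(int);print(u,v,arm.current_t())
cv2.imwrite("pics/w3z.png",cv2.resize(w[max(v-75,0):v+75,u-100:u+100],(800,600),interpolation=cv2.INTER_CUBIC)[:,:,::-1])
```

```text
0.049792810765736883
269 248 12.525
```

View pics/w3z.png

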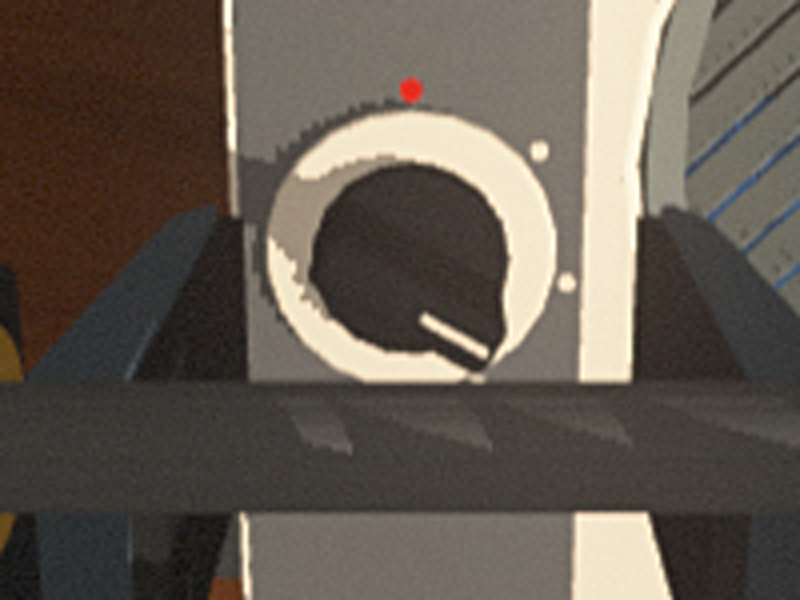

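The knob hasn't moved: its pointer line is still at crop (425,318)–(490,352), so the fingers closed on nothing. I'll probe the bar's top height by touch with the fingers closed.

Run:
```python
from h import *
a0=1.153
arm.move_to([*K,.20],down(a0));arm.grip(0.0);f0=np.array(arm.current_force())
for z in np.arange(.18,.137,-.003):
    arm.move_l([*K,z],feed=.1);f=np.array(arm.current_force())-f0
    print(round(z,3),f.round(1),np.round(arm.current_ee_pos(),4),round(arm.current_width(),4))
    if f[2]>5:break
print(arm.current_t())
w,_=shot("wrist","w4");s,_=shot("scene","s4")
```

```text
0.18 [ 0.7 -1.2  0.6] [ 0.591  -0.0335  0.1797] 0.0001
0.177 [ 0.6  0.  -0.3] [ 0.5914 -0.0335  0.1772] 0.0003
0.174 [ 0.3 -0.9 -0.2] [ 0.5912 -0.0335  0.1739] 0.0004
0.171 [ 0.7 -0.4 -0.5] [ 0.5912 -0.0335  0.1708] 0.0004
0.168 [ 0.7 -1.1 -0.3] [ 0.5911 -0.0335  0.1678] 0.0009
0.165 [ 0.6 -0.7 -0.3] [ 0.5911 -0.0335  0.1648] 0.0005
0.162 [ 0.1  0.2 -0. ] [ 0.5911 -0.0335  0.1618] 0.0004
0.159 [ 0.1 -0.3 -0.5] [ 0.5912 -0.0335  0.1588] 0.0005
0.156 [ 0.  -0.8 -0.4] [ 0.5912 -0.0335  0.1558] 0.0004
0.153 [ 0.3 -0.6 -1.1] [ 0.5912 -0.0335  0.1528] 0.0007
0.15 [-0.6 -1.4 -0.1] [ 0.5912 -0.0335  0.1498] 0.0004
0.147 [-0.6 -0.5  0. ] [ 0.5912 -0.0335  0.1468] -0.0
0.144 [-0.6 -0.8 -0.7] [ 0.5911 -0.0335  0.1438] 0.0004
0.141 [-2.8 -0.9 14.6] [ 0.5918 -0.0336  0.142 ] -0.0
18.9083
```

Run:
```python
from h import *
s=cv2.imread("pics/s4.png");c=arm.get_calibration("scene")
pts=[[*K,.142],[*K,.174]]+[[K[0]+t*np.cos(1.153),K[1]+t*np.sin(1.153),.174] for t in (-.023,.023)]
uv=[proj(c,p) for p in pts];print(np.round(uv,1).tolist())
u,v=uv[0].astype(int);x,y=u-40,v-45
a=cv2.resize(s[y:y+75,x:x+80],None,fx=6,fy=6,interpolation=cv2.INTER_CUBIC)
for p in uv: cv2.circle(a,tuple(int(t) for t in ((p-[x,y])*6)),3,(255,0,255),-1)
w=cv2.resize(cv2.imread("pics/w4.png")[100:320,200:360],(320,450))
cv2.imwrite("pics/m4.png",np.hstack([w,a[:450,:480]]))
```

```text
[[245.1, 196.6], [244.5, 188.8], [242.3, 183.6], [246.7, 194.1]]
```

View pics/m4.png

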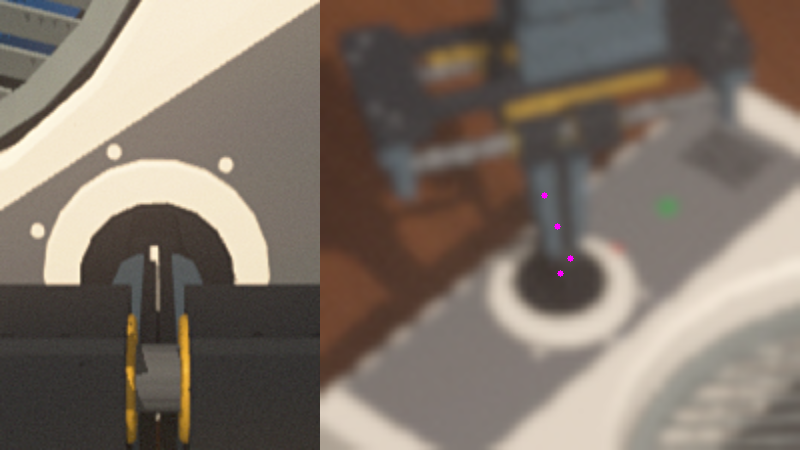

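The pictures are ambiguous: the bar seems absent where all the cameras place it. I'll lift and check in two views whether the fingertips are really where the TCP readings say.

Run:
```python
from h import *
arm.move_l([*K,.23],feed=.25);p=np.array(arm.current_ee_pos())
t=[]
for n,h in (("scene",(50,50)),("wrist",(50,50)),("top",(30,30))):
    im,c=shot(n,n+"5");im=im[:,:,::-1].copy();uv=proj(c,p);x,y=(uv-h[0]).astype(int);x=max(x,0);y=max(y,0)
    s=400//(2*h[0]);a=cv2.resize(im[y:y+2*h[1],x:x+2*h[0]],(266*1,266),interpolation=cv2.INTER_CUBIC) if 0 else cv2.resize(im[y:y+2*h[1],x:x+2*h[0]],(400,400),interpolation=cv2.INTER_CUBIC)
    for q,col in [(p,(255,0,255)),([*K,.174],(0,255,0)),([*K,.142],(255,255,0))]:
        e=(proj(c,q)-[x,y])*400/(2*h[0]);cv2.drawMarker(a,tuple(int(k) for k in e),col,cv2.MARKER_CROSS,14,1)
    t.append(a);print(n,uv)
cv2.imwrite("pics/m5.png",np.hstack(t[:2]));cv2.imwrite("pics/m5t.png",t[2]);print(arm.current_t(),arm.current_width())
```

```text
scene [243.46751172 174.51053099]
wrist [279.37079118 238.8781486 ]
top [298.88207017 191.50002482]
19.6667 0.0003058723236266474
```

View pics/m5.png

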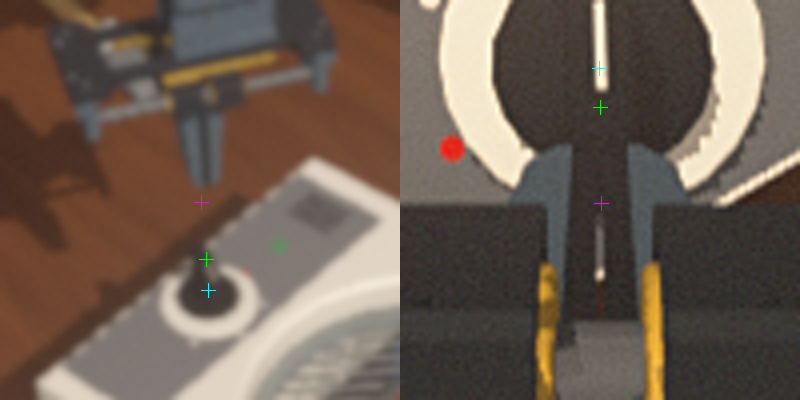

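In the scene view the fingertips sit above the TCP marker. The wrist view geometry, and the closed fingers touching something solid at a reported 0.142 m, both fit the real tips being about 32 mm short of the reported TCP. So I touched the bar's top at 0.174 m. I'll grasp again with that offset, watching the force on the way down.

```bash
echo "OFF=.032  # real fingertips are this far above the reported TCP" >> h.py
python3 - <<'E'
from h import *
a0=1.153;z=.150-OFF
arm.grip(.05);f0=np.array(arm.current_force())
for h in (.135,.127,z):
    arm.move_l([*K,h],feed=.12);f=np.array(arm.current_force())-f0;print(h,f.round(1))
    if f[2]>4: raise SystemExit("contact")
arm.grip(0.0);w=arm.current_width();print("w",w,np.round(arm.current_torque(),2))
if w<.01: raise SystemExit("miss")
end=YAW+np.pi+.07
for t in list(np.arange(a0+.4,end-.25,.4))+list(np.arange(end-.2,end+.001,.05)):
    arm.move_to([*K,z],down(t));tq=arm.current_torque()
    print("val",round(YAW+np.pi-t,3),np.round(tq,2),np.round(arm.current_force(),1),round(arm.current_t(),2),round(arm.current_width(),4))
    if abs(tq[2])>.5:break
E
```

```text
0.135 [-0.8 -0.2 -0.2]
0.127 [-1.2 -0.9 -0.1]
0.118 [-0.7 -0.4 -0.9]
w 0.013759510583509318 [-0.28 -0.05  0.  ]
val 1.74 [-0.33  0.31  0.06] [-1.2 -1.6  3.6] 23.11 0.0142
val 1.34 [-0.44  0.58  0.02] [-2.6 -2.   5.4] 23.59 0.0141
val 0.94 [-0.64  0.86  0.03] [-5.6 -2.9  6.6] 24.07 0.0135
val 0.54 [-0.96  1.09  0.05] [-4.9 -5.5  6.8] 24.56 0.0141
val 0.13 [-1.35  1.12  0.03] [-5.2 -7.8  6.6] 25.05 0.0141
val 0.08 [-1.37  1.12  0.03] [-5.9 -7.4  6.9] 25.3 0.0142
val 0.03 [-1.41  1.14 -0.01] [-5.8 -7.7  6.8] 25.55 0.0138
val -0.02 [-1.39  1.12 -0.99] [-6.2 -7.6  7.2] 25.8 0.0142
```

The bar was gripped (14 mm) and turned to a firm stop, with −1.0 N m at value ≈ 0. I'll release, lift and check.

Run:
```python
from h import *
arm.grip(.05);arm.move_l([*K,.19],feed=.2)
arm.move_to([.50,.055,.28],down(YAW+np.pi));arm.sleep(.2)
w,c=shot("wrist","w6");t=[]
for P in ([*K,.174],[*C,.1545]):
    u,v=proj(c,P);x,y=int(u)-50,int(v)-50;print(x,y)
    t.append(cv2.resize(w[y:y+100,x:x+100],(400,400),interpolation=cv2.INTER_CUBIC))
cv2.imwrite("pics/w6z.png",np.hstack(t)[:,:,::-1]);print(arm.current_t())
```

```text
121 227
317 200
27.9333
```

View pics/w6z.png

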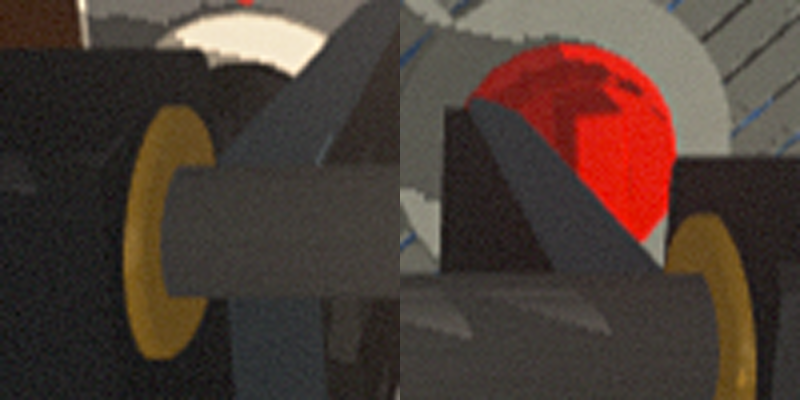

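The gripper hides the knob and cap from here, so I'll retake it from further out.

Run:
```python
from h import *
arm.move_to([.63,.055,.27],down(YAW+np.pi));arm.sleep(.2)
w,c=shot("wrist","w7");t=[]
for P in ([*K,.174],[*C,.1545]):
    u,v=proj(c,P);x,y=int(u)-50,int(v)-50;print(x,y)
    t.append(cv2.resize(w[y:y+100,x:x+100],(400,400),interpolation=cv2.INTER_CUBIC))
cv2.imwrite("pics/w7z.png",np.hstack(t)[:,:,::-1]);print(arm.current_t())
hsv=cv2.cvtColor(w,cv2.COLOR_RGB2HSV);r=((hsv[...,0]<6)|(hsv[...,0]>174))&(hsv[...,1]>120)
for P,R in ([*K,.174],6),([*C,.1545],14):
    for dark in [0]:
        u,v=proj(c,P);m=(hsv[...,2]>150)&(hsv[...,1]<90)
        n,l,s,ce=cv2.connectedComponentsWithStats(m.astype(np.uint8))
        for i in range(1,n):
            if 8<s[i,4]<120 and np.hypot(*(ce[i]-[u,v]))<30:
                q=np.argwhere(l==i)[:,::-1];W=np.array([ray(c,k,P[2])[:2] for k in q]);m0=W.mean(0);d=np.linalg.svd(W-m0)[2][0]
                print(P,s[i,4],ce[i].round(1),m0.round(4),"ang",np.arctan2(*d[::-1]))
```

```text
130 91
350 67
28.7667
[np.float64(0.5913), np.float64(-0.0335), 0.174] 60 [179.8 127.9] [ 0.5801 -0.0347] ang 0.1358392462673272
[np.float64(0.5427), np.float64(0.1516), 0.1545] 18 [428.6 118.6] [0.5398 0.1766] ang 0.024409839035048814
[np.float64(0.5427), np.float64(0.1516), 0.1545] 64 [400.7 135.8] [0.5581 0.1558] ang 0.2719255845117155
[np.float64(0.5427), np.float64(0.1516), 0.1545] 10 [414.  134.2] [0.5549 0.1672] ang -0.14818752572319227
```

View pics/w7z.png

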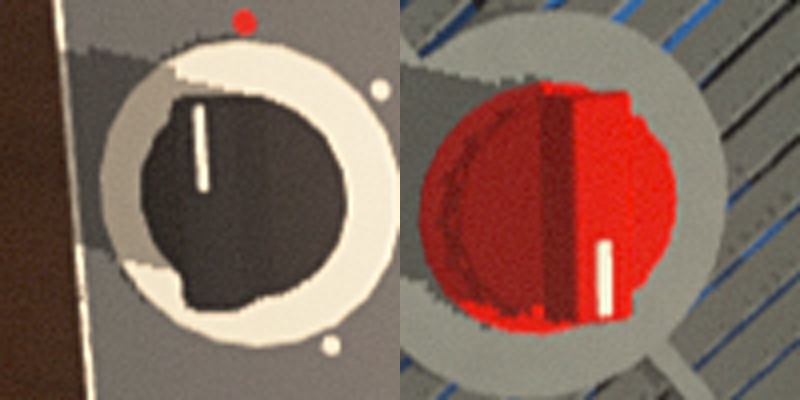

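The knob's line points at the red dot, measured 0.136 rad against the fan yaw of 0.15, so it is off. The cap is still home with its bar at about 0.255 rad. Next I'll grip the cap and try clockwise, which this wrist position leaves room for.

```bash
cat > turn.py <<'E'
from h import *
A=.255;Z=.1345-OFF
def grasp(a):
    arm.grip(.05);f0=np.array(arm.current_force())
    for h in (Z+.025,Z+.01,Z):
        arm.move_l([*C,h],down(a),feed=.15);f=np.array(arm.current_force())-f0
        if f[2]>4: raise SystemExit(f"contact {h} {f}")
    arm.grip(0.);w=arm.current_width();print("w",w,"f",np.round(arm.current_force(),1))
    if w<.01: raise SystemExit("miss")
def turn(a,sgn,upto,steps):
    t0=np.array(arm.current_torque())
    for th in steps:
        arm.move_to([*C,Z+.0032*max(th-.25,0)],down(a+sgn*th));tq=np.array(arm.current_torque())
        print(sgn,round(th,2),(tq-t0).round(2),np.round(arm.current_force(),1),round(arm.current_t(),1),round(arm.current_width(),4))
        if abs(tq[2]-t0[2])>.5:return False
    return True
E
python3 - <<'E'
from turn import *
a=A+np.pi
arm.move_to([*C,.19],down(a));grasp(a)
ok=turn(a,-1,.4,[.1,.2,.3,.4]);print("cw",ok)
if ok: print(turn(a,-1,2.4,np.arange(.6,2.45,.2)))
E
```

```text
w 0.01348463374049074 f [-0.3 -0.9  1.3]
-1 0.1 [-1.33 -0.08  0.46] [-0.3 -6.6  3.2] 31.6 0.0139
-1 0.2 [-1.07 -0.36  1.21] [ 0.8 -6.   2.4] 31.9 0.0159
cw False
```

Clockwise stops firmly at 0.1–0.2 rad (1.2 N m), so the thread is right-hand. I'll regrasp half a turn round and unscrew anticlockwise.

Run:
```python
from turn import *
arm.move_to([*C,Z],down(A+np.pi-.08));arm.grip(.05);arm.move_l([*C,.16],feed=.2)
a=A-.08
arm.move_to([*C,.16],down(a));grasp(a)
ok=turn(a,1,.4,[.15,.3,.45]);print("ccw",ok)
if ok: print(turn(a,1,2.5,np.arange(.7,2.7,.25)))
print(np.round(arm.current_ee_pos(),4),np.round(arm.current_joint_positions(),0))
```

```text
w 0.013682787024931727 f [-0.1 -6.   0.4]
1 0.15 [ 1.02  0.28 -0.12] [-0.6 -0.3  0.5] 38.0 0.0138
1 0.3 [ 1.3   0.24 -0.17] [1.  0.7 1.1] 38.3 0.0143
1 0.45 [ 1.34  0.17 -0.17] [-0.8  1.4  0.8] 38.5 0.0139
ccw True
1 0.7 [-0.09  0.    0.12] [-0.8  0.9  2. ] 38.9 0.0138
1 0.95 [-0.18 -0.05  0.08] [-0.8  0.2  2.1] 39.3 0.0135
1 1.2 [-0.2  -0.11  0.05] [0.4 0.2 0.7] 39.6 0.0139
1 1.45 [-0.29 -0.22  0.03] [ 0.8 -0.9  0.9] 40.0 0.0136
1 1.7 [-0.35 -0.39  0.04] [ 1.2 -0.2 -0.7] 40.3 0.014
1 1.95 [-0.42 -0.44  0.03] [ 0.8 -1.6 -0.2] 40.7 0.0138
1 2.2 [-0.59 -0.52  0.04] [ 2.3 -1.5  0.5] 41.1 0.014
1 2.45 [-0.6  -0.49  0.08] [ 1.4 -2.  -0. ] 41.4 0.0138
True
[0.5429 0.1517 0.1096] [ 10.  28.  91.   0.  61. -50.]
```

It turned anticlockwise freely through 2.45 rad. I'll lift gently and check the force.

Run:
```python
from turn import *
for h in (.012,.02,.03,.10):
    arm.move_l([*C,Z+h],feed=.08);f=arm.current_force();print(h,np.round(f,1),round(arm.current_width(),4))
    if f[2]<-12: raise SystemExit("held")
arm.sleep(.5);print(arm.current_t(),np.round(arm.current_ee_pos(),4),np.round(arm.current_dq(),2))
s,c=shot("scene","s9");t,_=shot("top","t9")
u,v=proj(c,[*C,.2]).astype(int)
a=cv2.resize(s[v-70:v+130,u-100:u+100],(400,400),interpolation=cv2.INTER_CUBIC)
b=cv2.resize(t,(400,300))
cv2.imwrite("pics/m9.png",np.hstack([a,cv2.copyMakeBorder(b,0,100,0,0,0)])[:,:,::-1])
```

```text
0.012 [ 1.1 -1.6  1.3] 0.014
0.02 [ 0.7 -0.3 -0.3] 0.0136
0.03 [ 0.1 -0.2 -0.2] 0.0141
0.1 [ 0.3  0.5 -0.5] 0.0138
43.7167 [0.5427 0.1516 0.2025] [ 0.08  0.11 -0.05 -0.02  0.05  0.05]
```

View pics/m9.png

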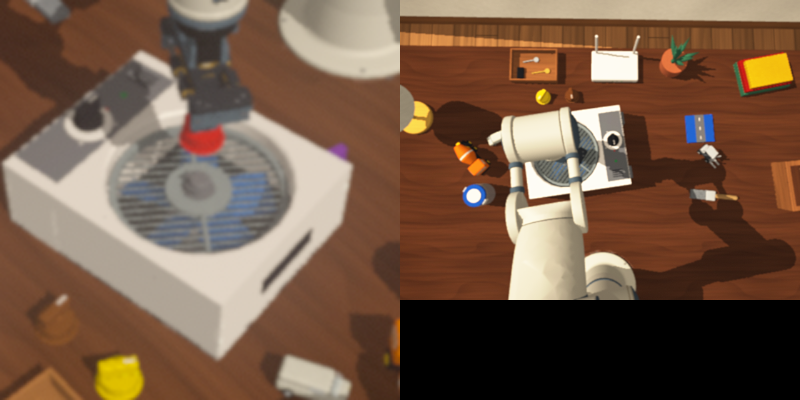

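The cap is held in the gripper at (203,135), clear above the bare spindle at (200,183), and the toys, jar, tile and brush look unmoved. I'll hand it in.

Run:
```python
from rig import arm
print(arm.current_width(),arm.current_ee_pos());arm.sign_off();print(arm.current_t())
```

```text
0.013645600357764501 [0.542724   0.15161927 0.20253262]
the job is handed in; nothing more can be done
the job is handed in; nothing more can be done
```

The fan's speed knob is off and the red cap is unscrewed. I handed in with the cap held still, about 100 mm above its seat.

- **Knob:** I turned it anticlockwise about 2.14 rad until it hit the end stop, which pushed back with about 1 N m. In the picture afterwards its line points at the red dot, within about 0.02 rad of off.
- **Cap:** Clockwise stopped hard within 0.2 rad, so it has a right-hand thread. It then turned anticlockwise freely for 2.45 rad and lifted off without resistance. At the end the gripper still held its 14 mm bar, and the last scene picture shows the bare spindle below it.
- **Other objects:** In the last pictures the toys, jar, tile and brush look unmoved. I judged this by eye and did not measure it.
- **Time:** The last clock reading before handing in was 43.7 s.

**What went wrong on the way:**
- **Missed first grasp:** My first grip on the knob closed on nothing above the bar. A touch probe and the pictures showed that the real fingertips end about 32 mm short of the reported tool point. I corrected for that in every later grasp. The probe pressed on the knob's bar with about 15 N.
- **Blocked view:** One check picture was hidden by the gripper, so I retook it.
- **Joint speeds:** The last readings were small but not exactly zero (up to 0.11 deg/s, if they are in degrees). I took this as sensor noise, because the reported position did not change between the last two readings.

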